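# Set the blank stitch dial of a knitting machine by clicks and make a free pass

## Robot

A 6-joint arm with a two-finger parallel gripper is mounted at the origin on the work surface. World frame = base frame: x ahead of the robot, y to its left, z up, the work surface at z = 0. Lengths are in m, angles in rad, forces in N, time in s.
With the tool pointing down it reaches from about 0.375 to 0.975 m from the base axis. Payload 3.8 kg.
Tool frame: the origin (TCP) lies midway between the tips of the shut fingers; the grasp point (between the pads) lies 19 mm behind it; z points along the fingers, x is the direction in which the jaws open and shut, and the axes are right-handed (so a half turn about z gives the same grasp; the last joint's range is limited). The gripper opens to 85 mm and grips with 20 to 120 N. Pads are 22 mm wide; open, the fingers measure 114 mm over their backs; the gripper's body (76 mm by 85 mm) begins 54 mm behind the grasp point. The pads swing forward as they close: fully open they stand 13 mm farther back than shut.
Start: joints at [-1.24, 0.264, 1.604, -0, 1.274, -0.037], TCP at [0.243, -0.63, 0.231] pointing down, gripper open.
Joint ranges: [-2.63, 2.63], [-0.94, 2.18], [0.31, 2.57], [-1.31, 4.45], [0, 2.66], [-2.55, 2.55]. Speed limits (rad/s): [2.57, 2.57, 3.14, 3.14, 3.14, 3.14].

## Interface

Orientations are given as a rotation vector (axis times angle).
In Python, from station import bot gives the robot as it stands. The module is installed in compiled form; this text tells all that it offers.
- The arm moves only by the tool carry_out, never from a script. Its arguments are lists of equal length, an entry for each row: "rot": the turn, a rotation vector about the world's x, y, z in degrees, a list of three; "dp": the shift along the world's x, y, z in mm, a list of three; "jaw": the closure, from -1 (fully open) to 1 (shut), so that 0 is half open. In form: {"rot": [[ax, ay, az], ...], "dp": [[x, y, z], ...], "jaw": [jaw, ...]}. A call has 1 to 10 rows; each row shifts and turns the commanded pose from where the row before left it; what a row does not reach is not made up. A row lasts 1/8 s, in which the tool goes at most 62.5 mm and 10.7 degrees, less where a joint would pass 70% of its speed; a pose out of reach is approached as far as the arm can. A call with a gripper value outside its range is refused whole. The fingers move at their own pace and stop on an object; "newtons" is the grip in N (left out, the last holds). Time passes only in rows, so rows that do not move let the fingers close. It gives the time, the measured TCP pose, the force and the opening at its end, in the units of the state.
- bot.sense(): the state, without advancing time (a new reading comes with each control period).
- bot.camera(name): name is "scene" or "top"; returns a dict with "frame" (480x640x3 uint8, red, green, blue), "depth" (480x640 float32, m along the optical axis (not along the pixel's ray), 0 where there is no reading), "mtx" (3x3 intrinsics, pixels), "world_from_camera" (4x4, takes a point from camera to world coordinates). Camera axes: x right, y down, z forward; pixel columns grow to the right and rows downward; lengths in m; the calibration is good to about 2 mm. A picture is of the moment at which its call begins.
- bot.job_done(): hands the job in, once; it reports no verdict.
The state is a dict: "time_s": time; "joints": joint angles; "dq": joint speeds; "effort": joint torques, N m; "eef_pos": TCP position; "tool_rot": TCP orientation; "wrist_force": force on the tool from outside, world axes, zero at the start; "moment": the same for the moment, N m; "finger_gap": finger opening in m.
Only numpy, scipy, OpenCV 4.12 (cv2) and the standard library are available. Lean on these libraries where they do the work, as an engineer would, in place of code of your own. Each camera call takes 0.05 s, during which the arm holds its last target. There are 200 camera calls.

## Task

The stitch dial on this knitting machine's carriage has lost its figures: wind it gently anticlockwise to its end stop without forcing it, then count it up clockwise to the fourth click. Only when it sits on four, make a free pass: slide the carriage along its rails to the right until it is home against its right-hand stop, with the dial still on four, and let go. Leave the tools and yarn around it undisturbed.

Things in the scene. Friction and masses are not known exactly. Their poses are not given: they have to be found in the camera images.
- dial_axis (a point): On the stitch dial's axis at the height to grip it; slides with the carriage, does NOT turn with the dial. The dial is a plain upright fluted black knob, 39 mm across, on the carriage's robot side; its top is 9 mm above this point, the flat carriage top 22 mm below. Nothing stands on the carriage within 50 mm of the axis. Axes: x across the needle bed away from the robot, y left along it, z up.
- dial_top (a point): Centre of the dial's top (fixed, as dial_axis). No figure or mark, all flutes alike. Clockwise from above counts up, from 0 at the anticlockwise end stop to 9; even clicks of 15 to 30 degrees. Turned out of a notch it resists with 0.1 to 0.3 N m, fading to nothing half-way to the next notch, then pulls forwards as much and drops in. It starts anywhere from 2 to 5, perhaps between clicks.
- dial_foot (a point): Foot of the dial on its axis, at the carriage top (fixed, as dial_axis), in a blank white ring. Position 0 is a notch; 2 degrees past it the stop begins, springy: the resisting torque about the upright axis no longer fades but keeps rising, about 0.3 N m 5 degrees past the notch and 0.6 N m at 13 degrees. Forced farther than that, the stop bends.
- stitch_cam (a point): The stitch cam, hidden inside the carriage under the dial. It slides only 0.1 mm along x for each click of the dial (0 from the dial axis at the end stop, 0.4 mm at four): far too little to be seen, or read from this pose.
- handle (a point): Centre of the carriage's black handle bar, fixed to the carriage 85 mm farther from the robot than the dial. The bar runs along y (the way the carriage slides), is 18 mm wide across x and 16 mm high, with 98 mm free between its two posts; its underside is 36 mm above the carriage top, this point 44 mm. Axes as for dial_axis.
- carriage (a joint): Where the carriage (grey, 170 x 190 mm, about 1 kg) stands on its rails, in m: 0 when against the black clip-on stop at the right-hand (-y) end of its run, growing as it slides left (along +y of dial_axis), at most 0.36. It needs about 4 to 7 N to slide.
- machine_mid (a point): Middle of the needle bed's top surface, 40 mm above the table. The knitting machine is fixed, 1000 mm long (along y); its tool tray reaches 163 mm beyond this point (+x), the carriage's steel front plate 140 mm to the robot's side (-x). Axes as for dial_axis.
- latch_tool: Bystander, not to be disturbed: wooden-handled latch-hook tool, 150 mm long, 20 mm thick, lying along the machine in the tool tray behind the needle bed; origin under it.
- claw_weight: Bystander, not to be disturbed: steel claw weight, 38 x 55 x 40 mm, standing in the same tool tray; origin under it.
- scissors: Bystander, not to be disturbed: scissors with red handles, 190 mm long, flat on the table between the machine and the robot; origin near the pivot.
- tape_case: Bystander, not to be disturbed: round tape-measure case, 54 mm across, 18 mm high, on the table between the machine and the robot; origin under it.
- yarn_cone: Bystander, not to be disturbed: wound yarn cone, 90 mm across, 150 mm high, on the table beyond the machine; origin under it.
- yarn_cone_low: Bystander, not to be disturbed: wound yarn cone, 80 mm across, 120 mm high, beyond the machine; origin under it.
- bead_jar: Bystander, not to be disturbed: closed jar of beads, 60 mm across, 85 mm high, beyond the machine; origin under it.

How it is judged:
By the outcome, as a careful person would: the job done as asked, in the order asked, and still so for the second after the job is handed in, with the robot touching nothing.
It also fails if it takes over 72 s, if anything falls off the work surface, if the arm or the gripper's body presses on something with over 40 N, if the wrist force passes 120 N, or if a joint passes its speed limit or range.

## Working session

There is one attempt and no reset: what is moved stays moved. The work goes in short steps, Python scripts to look and compute and a tool call to move; the robot and the scene stay as the last step left them, time stands still between calls to the robot, and variables do not carry over. Pictures are saved under pics/ and viewed, on a budget of 10 in all, crops included, one or two more only if the job needs it, and the job is handed in when it is done.

Besides the shell and the picture viewer there is one more tool, called after "Emit:" by a JSON object that holds its "op" and its "data", one argument or row to a line. carry_out: Moves the arm, as the interface text tells. Its arguments: {"type":"object","properties":{"rot":{"type":"array","items":{"type":"array","items":{"type":"number"}}},"dp":{"type":"array","items":{"type":"array","items":{"type":"number"}}},"jaw":{"type":"array","items":{"type":"number"}},"newtons":{"type":"number"}},"required":["rot","dp","jaw"]}

```bash
mkdir -p pics
cat > h.py <<'E'
import numpy as np, cv2
from station import bot
def cam(n):
    c=bot.camera(n); return c
def pts(c):
    d=c["depth"];v,u=np.indices(d.shape);K=c["mtx"]
    p=np.stack([(u-K[0,2])/K[0,0]*d,(v-K[1,2])/K[1,1]*d,d],-1)
    T=c["world_from_camera"];w=p@T[:3,:3].T+T[:3,3];w[d==0]=np.nan;return w
E
python3 - <<'E'
from h import *
print(bot.sense())
for n in("scene","top"):
    c=cam(n);cv2.imwrite(f"pics/{n}0.png",c["frame"][...,::-1]);np.savez(f"{n}0.npz",**c);print(n,c["mtx"],c["world_from_camera"])
E
```

```text
{'time_s': 0.0, 'joints': array([-1.23993643e+00,  2.64752222e-01,  1.60534356e+00,  2.99133719e-05,
        1.27368646e+00, -3.69085477e-02]), 'dq': array([ 4.80303120e-04,  2.37474223e-03,  3.32303219e-04, -9.83553342e-05,
        8.12820904e-04, -1.11645591e-03]), 'effort': array([-2.88967954e-05, -5.15109980e+01, -3.67315400e+01, -1.26636826e-05,
        1.28925231e-02,  2.20630136e-05]), 'eef_pos': array([ 0.24245678, -0.62919119,  0.22997908]), 'tool_rot': array([-2.58907625,  1.77705938,  0.00273404]), 'wrist_force': array([ 0.31325574, -1.78270203, -0.72238961]), 'moment': array([0.01764211, 0.00923108, 0.01882618]), 'finger_gap': 0.08570482490465728}
scene [[536.23004047   0.         323.92717978]
 [  0.         536.23004047 251.28809005]
 [  0.           0.           1.        ]] [[ 0.08115362  0.72166248 -0.68747172  1.24031366]
 [ 0.99663292 -0.05065789  0.06447171 -0.08852965]
 [ 0.01170095 -0.69038906 -0.72334365  0.85597139]
 [ 0.          0.          0.          1.        ]]
top [[576.30916616   0.         309.26079896]
 [  0.         576.30916616 235.21312669]
 [  0.           0.           1.        ]] [[-1.18365959e-01 -9.69977544e-01  2.12445438e-01  2.41758825e-01]
 [-9.92969007e-01  1.15933588e-01 -2.39155576e-02  1.08093560e-03]
 [-1.43200808e-03 -2.13782523e-01 -9.76880229e-01  1.41701667e+00]
 [ 0.00000000e+00  0.00000000e+00  0.00000000e+00  1.00000000e+00]]
```

View pics/top0.png

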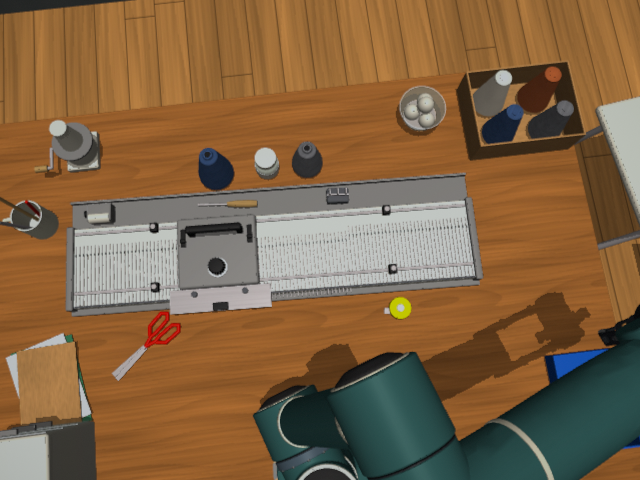

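View pics/scene0.png

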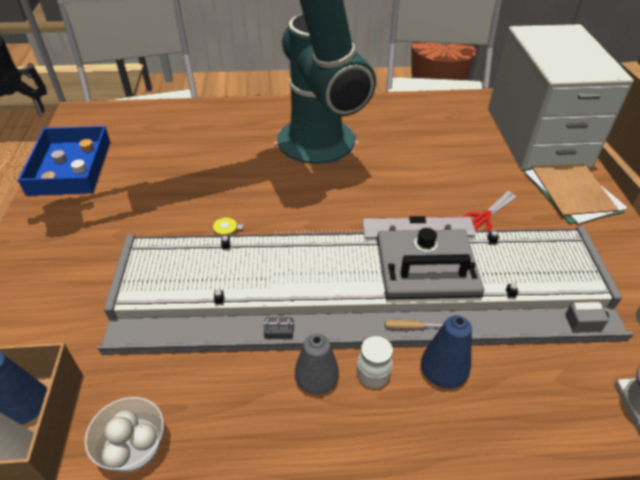

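The top view shows the dial at (217,266), the handle bar at about (214,229), and the black clips of the right stop at (386,210) and (392,268). The scene view agrees, with the dial at (427,238). Next I'll measure them from depth.

Run:
```python
from h import *
c=dict(np.load("top0.npz"));w=pts(c);f=c["frame"].astype(int)
np.set_printoptions(precision=4,suppress=True)
dk=f.max(-1)<60
for n,(u0,u1,v0,v1) in dict(dial=(203,232,253,280),handle=(180,252,220,240)).items():
    m=np.zeros(dk.shape,bool);m[v0:v1,u0:u1]=dk[v0:v1,u0:u1]
    p=w[m];p=p[np.isfinite(p[:,0])];print(n,len(p),np.percentile(p[:,2],[5,25,50,75,95]))
    z=np.percentile(p[:,2],90);q=p[p[:,2]>z-.006];print(z,q.mean(0),q.min(0),q.max(0))
    r=cv2.minAreaRect((q[:,:2]*1000).astype(np.float32));print(r)
# machine: bed edges; carriage top plane
m=(np.abs(w[...,2]-np.nanmedian(w[235:250,190:250,2]))<.004);m[:, :160]=0;m[:,280:]=0;m[:200]=0;m[300:]=0
q=w[m];print("ctop",q.mean(0),cv2.minAreaRect((q[:,:2]*1000).astype(np.float32)))
m=(w[...,2]>.03)&(w[...,2]<.3);m[:, :60]=0;m[:,490:]=0;m[:192]=0;m[315:]=0
q=w[m];print("mach",cv2.minAreaRect((q[:,:2]*1000).astype(np.float32)))
for v0,v1,u0,u1 in((205,216,381,392),(263,275,387,398),(222,233,148,159),(281,293,149,161)):
    s=w[v0:v1,u0:u1][dk[v0:v1,u0:u1]];print("clip",np.nanmean(s,0))
c=dict(np.load("scene0.npz"));w=pts(c);f=c["frame"].astype(int);dk=f.max(-1)<60
s=w[225:252,412:442][dk[225:252,412:442]];z=np.nanpercentile(s[:,2],90);q=s[s[:,2]>z-.006];print("scene dial",z,q.mean(0),cv2.minAreaRect((q[:,:2]*1000).astype(np.float32)))
```

```text
dial 208 [0.0935 0.099  0.1013 0.1035 0.1061]
0.105501257204544 [0.4824 0.1919 0.1029] [0.4643 0.1748 0.0995] [0.5001 0.2079 0.1095]
((482.27203369140625, 191.58157348632812), (33.90189743041992, 33.928192138671875), 42.50798797607422)
handle 605 [0.0728 0.1037 0.1205 0.1231 0.126 ]
0.1249826600467745 [0.5672 0.1901 0.1228] [0.5566 0.1252 0.119 ] [0.5782 0.2528 0.1307]
((566.8956909179688, 188.9910430908203), (127.40878295898438, 18.588979721069336), 87.80252838134766)
ctop [0.5163 0.1902 0.0709] ((513.7007446289062, 190.55726623535156), (189.5587615966797, 187.70570373535156), 87.79967498779297)
mach ((526.7241821289062, 60.314605712890625), (1001.4588012695312, 299.83624267578125), 87.73168182373047)
clip [ 0.5751 -0.2223  0.0582]
clip [ 0.4312 -0.2161  0.059 ]
clip [0.5988 0.3376 0.0594]
clip [0.4535 0.3431 0.0611]
scene dial 0.10229841450600052 [0.4913 0.1895 0.1006] ((489.752685546875, 189.23348999023438), (33.90946578979492, 33.26502990722656), 14.71623420715332)
```

Emit:
{"op": "carry_out", "data": {
  "rot": [
    [0, 0, 0],
    [0, 0, 0],
    [0, 0, 0],
    [0, 0, 0],
    [0, 0, 0],
    [0, 0, 0],
    [0, 0, 0],
    [0, 0, 0]
  ],
  "dp": [
    [25, 41, 0],
    [25, 41, 0],
    [25, 41, 0],
    [25, 41, 0],
    [25, 41, 0],
    [25, 41, 0],
    [25, 41, 0],
    [25, 41, 0]
  ],
  "jaw": [-1, -1, -1, -1, -1, -1, -1, -1],
  "newtons": 20
}}

```text
time_s: 1.1
eef_pos: [0.4431, -0.3003, 0.2309]
tool_rot: [-2.59, 1.778, 0.001]
wrist_force: [0.6, 0.2, -0.5]
finger_gap: 0.0856
```

Emit:
{"op": "carry_out", "data": {
  "rot": [
    [0, 0, 4],
    [0, 0, 4],
    [0, 0, 4],
    [0, 0, 4],
    [0, 0, 4],
    [0, 0, 4],
    [0, 0, 4],
    [0, 0, 4],
    [0, 0, 4],
    [0, 0, 3]
  ],
  "dp": [
    [4.2, 49.2, 0],
    [4.2, 49.2, 0],
    [4.2, 49.2, 0],
    [4.2, 49.2, 0],
    [4.2, 49.2, 0],
    [4.2, 49.2, 0],
    [4.2, 49.2, 0],
    [4.2, 49.2, 0],
    [4.2, 49.2, 0],
    [4.2, 49.2, 0]
  ],
  "jaw": [-1, -1, -1, -1, -1, -1, -1, -1, -1, -1]
}}

```text
time_s: 2.35
eef_pos: [0.4843, 0.1917, 0.2309]
tool_rot: [3.036, -0.808, -0.0]
wrist_force: [0.9, -0.7, 0.1]
finger_gap: 0.085
```

Run:
```python
from h import *
np.set_printoptions(precision=4,suppress=True)
for n,(u0,u1,v0,v1) in dict(top=(203,232,253,280),scene=(410,444,224,254)).items():
    c=dict(np.load(n+"0.npz"));f=c["frame"];g=f.max(-1)
    m=np.zeros(g.shape,np.uint8);m[v0:v1,u0:u1]=g[v0:v1,u0:u1]<55
    k,l,s,ce=cv2.connectedComponentsWithStats(m);i=1+np.argmax(s[1:,4]);print(n,s[i],ce[i])
    for u,v in [ce[i],(s[i,0]+s[i,2]/2-.5,s[i,1]+s[i,3]/2-.5)]:
        T=c["world_from_camera"];d=T[:3,:3]@np.linalg.solve(c["mtx"],[u,v,1]);o=T[:3,3]
        for z in(.087,.095):print(z,(o+d*(z-o[2])/d[2])[:2])
    cv2.imwrite(f"pics/c{n}.png",cv2.resize(f[v0-5:v1+5,u0-5:u1+5],None,fx=8,fy=8)[...,::-1])
a,b=[cv2.imread(f"pics/c{n}.png") for n in("top","scene")]
h=min(a.shape[0],b.shape[0]);cv2.imwrite("pics/both.png",np.hstack([a[:h],b[:h]]))
```

```text
top [209 258  16  16 201] [216.2289 265.8109]
0.087 [0.4841 0.193 ]
0.095 [0.4827 0.1918]
0.087 [0.4848 0.1923]
0.095 [0.4833 0.1911]
scene [418 229  18  19 272] [426.4228 237.8456]
0.087 [0.4864 0.1914]
0.095 [0.4942 0.1885]
0.087 [0.4868 0.1915]
0.095 [0.4947 0.1886]
```

View pics/both.png

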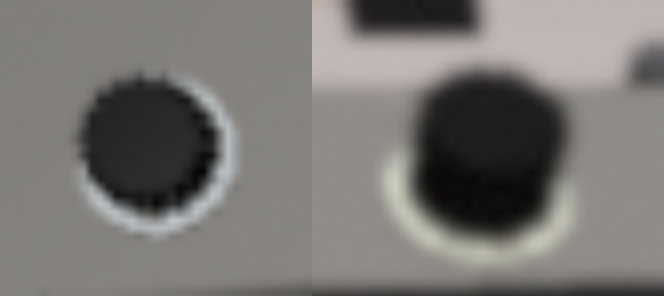

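The crop shows the dark knob clearly in both views (top centre about (216,266)). The rays agree on an axis at about (0.485, 0.192), so I'll lower and grip.

Emit:
{"op": "carry_out", "data": {
  "rot": [
    [0, 0, 0],
    [0, 0, 0],
    [0, 0, 0],
    [0, 0, 0],
    [0, 0, 0],
    [0, 0, 0],
    [0, 0, 0]
  ],
  "dp": [
    [0.7, 0.3, -40],
    [0, 0, -40],
    [0, 0, -30],
    [0, 0, -20],
    [0, 0, -15],
    [0, 0, -9],
    [0, 0, 0]
  ],
  "jaw": [-1, -1, -1, -1, -1, -1, -1]
}}

```text
time_s: 3.22
eef_pos: [0.4851, 0.1903, 0.0769]
tool_rot: [3.035, -0.811, -0.001]
wrist_force: [-0.8, 0.4, 0.5]
finger_gap: 0.0854
```

Emit:
{"op": "carry_out", "data": {
  "rot": [
    [0, 0, 0],
    [0, 0, 0],
    [0, 0, 0],
    [0, 0, 0],
    [0, 0, 0],
    [0, 0, 0]
  ],
  "dp": [
    [0, 0, 0],
    [0, 0, 0],
    [0, 0, 0],
    [0, 0, 0],
    [0, 0, 0],
    [0, 0, 0]
  ],
  "jaw": [-0.5, -0.2, 0, 0.2, 0.4, 0.4],
  "newtons": 20
}}

```text
time_s: 3.98
eef_pos: [0.4854, 0.1907, 0.078]
tool_rot: [-3.035, 0.812, 0.0]
wrist_force: [-2.4, -1.1, 4.7]
finger_gap: 0.0377
```

```bash
cat > s.py <<'E'
from h import *
from scipy.spatial.transform import Rotation as R
np.set_printoptions(precision=3,suppress=True)
s=bot.sense();x=R.from_rotvec(s["tool_rot"]).as_matrix()
print("t%.2f yaw %.2f tilt %.2f pos"%(s["time_s"],np.degrees(np.arctan2(x[1,0],x[0,0])),np.degrees(np.arccos(-x[2,2]))),s["eef_pos"]*1e3,"F",s["wrist_force"],"M",s["moment"],"gap %.1f"%(s["finger_gap"]*1e3),"j6 %.2f eff %.3f"%(s["joints"][5],s["effort"][5]))
E
python3 s.py
```

```text
t3.98 yaw -29.94 tilt 0.03 pos [485.399 190.692  78.001] F [-2.411 -1.069  4.744] M [ 0.065  0.467 -0.153] gap 37.7 j6 0.85 eff -0.144
```

Emit:
{"op": "carry_out", "data": {
  "rot": [
    [0, 0, 0],
    [0, 0, 0],
    [0, 0, 0]
  ],
  "dp": [
    [0, 0, 1],
    [0, 0, 0],
    [0, 0, 0]
  ],
  "jaw": [1, 1, 1],
  "newtons": 35
}}

```text
time_s: 4.35
eef_pos: [0.4854, 0.1906, 0.0782]
tool_rot: [-3.035, 0.811, 0.0]
wrist_force: [-0.4, 2.3, -0.2]
finger_gap: 0.0375
```

```bash
python3 s.py
```

```text
t4.35 yaw -29.94 tilt 0.02 pos [485.375 190.647  78.155] F [-0.404  2.331 -0.235] M [ 0.34   0.095 -0.199] gap 37.5 j6 0.85 eff -0.149
```

Emit:
{"op": "carry_out", "data": {
  "rot": [
    [0, 0, 2],
    [0, 0, 2],
    [0, 0, 0]
  ],
  "dp": [
    [0, 0, 0],
    [0, 0, 0],
    [0, 0, 0]
  ],
  "jaw": [1, 1, 1]
}}

```text
time_s: 4.72
eef_pos: [0.4854, 0.1906, 0.0782]
tool_rot: [-3.062, 0.704, -0.0]
wrist_force: [1.3, 3.3, -2.3]
finger_gap: 0.0378
```

```bash
python3 s.py
```

```text
t4.72 yaw -25.89 tilt 0.01 pos [485.435 190.589  78.157] F [ 1.272  3.332 -2.284] M [ 0.554 -0.058 -0.049] gap 37.8 j6 0.78 eff -0.185
```

Emit:
{"op": "carry_out", "data": {
  "rot": [
    [0, 0, 2],
    [0, 0, 2],
    [0, 0, 0]
  ],
  "dp": [
    [0, 0, 0],
    [0, 0, 0],
    [0, 0, 0]
  ],
  "jaw": [1, 1, 1]
}}

```text
time_s: 5.1
eef_pos: [0.4855, 0.1905, 0.0782]
tool_rot: [-3.084, 0.596, -0.0]
wrist_force: [2.4, 5.2, -5.1]
finger_gap: 0.0377
```

```bash
python3 s.py
```

```text
t5.10 yaw -21.89 tilt 0.02 pos [485.525 190.549  78.189] F [ 2.353  5.24  -5.124] M [ 0.696 -0.174  0.042] gap 37.7 j6 0.71 eff -0.119
```

Emit:
{"op": "carry_out", "data": {
  "rot": [
    [0, 0, 2],
    [0, 0, 2],
    [0, 0, 0]
  ],
  "dp": [
    [0.2, 0.6, -0.5],
    [0, 0, 0],
    [0, 0, 0]
  ],
  "jaw": [1, 1, 1]
}}

```text
time_s: 5.48
eef_pos: [0.4856, 0.1906, 0.0781]
tool_rot: [3.103, -0.488, 0.0]
wrist_force: [-1.4, -0.9, 5.5]
finger_gap: 0.038
```

```bash
python3 s.py
```

```text
t5.47 yaw -17.88 tilt 0.05 pos [485.636 190.6    78.104] F [-1.381 -0.902  5.505] M [-0.201  0.239  0.111] gap 38.0 j6 0.64 eff -0.048
```

Emit:
{"op": "carry_out", "data": {
  "rot": [
    [0, 0, 2],
    [0, 0, 2],
    [0, 0, 0]
  ],
  "dp": [
    [0, 0, 0],
    [0, 0, 0],
    [0, 0, 0]
  ],
  "jaw": [1, 1, 1]
}}

```text
time_s: 5.85
eef_pos: [0.4857, 0.1906, 0.0781]
tool_rot: [3.118, -0.379, 0.0]
wrist_force: [0.1, -2.6, 4.8]
finger_gap: 0.0379
```

```bash
python3 s.py
```

```text
t5.85 yaw -13.85 tilt 0.05 pos [485.732 190.636  78.071] F [ 0.14  -2.646  4.786] M [-0.436  0.176  0.144] gap 37.9 j6 0.57 eff 0.028
```

Emit:
{"op": "carry_out", "data": {
  "rot": [
    [0, 0, 2],
    [0, 0, 2],
    [0, 0, 0]
  ],
  "dp": [
    [0, 0, 0],
    [0, 0, 0],
    [0, 0, 0]
  ],
  "jaw": [1, 1, 1]
}}

```text
time_s: 6.22
eef_pos: [0.4858, 0.1906, 0.0781]
tool_rot: [3.129, -0.271, 0.001]
wrist_force: [-0.8, -3.4, 3.8]
finger_gap: 0.0377
```

```bash
python3 s.py
```

```text
t6.22 yaw -9.89 tilt 0.04 pos [485.823 190.618  78.091] F [-0.781 -3.421  3.752] M [-0.567  0.257 -0.134] gap 37.7 j6 0.50 eff -0.217
```

Emit:
{"op": "carry_out", "data": {
  "rot": [
    [0, 0, 2],
    [0, 0, 2],
    [0, 0, 0]
  ],
  "dp": [
    [0, -0.4, 0.2],
    [0, 0, 0],
    [0, 0, 0]
  ],
  "jaw": [1, 1, 1]
}}

```text
time_s: 6.6
eef_pos: [0.4859, 0.1906, 0.0781]
tool_rot: [3.137, -0.161, 0.001]
wrist_force: [0.5, -3.6, 3.2]
finger_gap: 0.0381
```

```bash
python3 s.py
```

```text
t6.60 yaw -5.89 tilt 0.04 pos [485.908 190.596  78.106] F [ 0.548 -3.604  3.167] M [-0.372 -0.069 -0.104] gap 38.1 j6 0.43 eff -0.183
```

Emit:
{"op": "carry_out", "data": {
  "rot": [
    [0, 0, 2],
    [0, 0, 2],
    [0, 0, 0]
  ],
  "dp": [
    [0, 0, 0],
    [0, 0, 0],
    [0, 0, 0]
  ],
  "jaw": [1, 1, 1]
}}

```text
time_s: 6.98
eef_pos: [0.486, 0.1906, 0.0781]
tool_rot: [3.141, -0.052, 0.001]
wrist_force: [2.1, -2.8, 2.1]
finger_gap: 0.038
```

```bash
python3 s.py
```

```text
t6.97 yaw -1.88 tilt 0.04 pos [485.958 190.598  78.091] F [ 2.103 -2.764  2.083] M [-0.475 -0.225  0.084] gap 38.0 j6 0.36 eff -0.117
```

Emit:
{"op": "carry_out", "data": {
  "rot": [
    [0, 0, 2],
    [0, 0, 2],
    [0, 0, 0]
  ],
  "dp": [
    [0, 0, 0],
    [0, 0, 0],
    [0, 0, 0]
  ],
  "jaw": [1, 1, 1]
}}

```text
time_s: 7.35
eef_pos: [0.486, 0.1906, 0.0781]
tool_rot: [3.141, 0.058, 0.001]
wrist_force: [3.4, -4.1, 1.2]
finger_gap: 0.0381
```

```bash
python3 s.py
```

```text
t7.35 yaw 2.12 tilt 0.05 pos [486.029 190.608  78.096] F [ 3.449 -4.15   1.196] M [-0.629 -0.405  0.039] gap 38.1 j6 0.29 eff -0.045
```

Emit:
{"op": "carry_out", "data": {
  "rot": [
    [0, 0, 2],
    [0, 0, 2],
    [0, 0, 0]
  ],
  "dp": [
    [0, 0, 0],
    [0, 0, 0],
    [0, 0, 0]
  ],
  "jaw": [1, 1, 1]
}}

```text
time_s: 7.72
eef_pos: [0.4861, 0.1906, 0.0781]
tool_rot: [3.137, 0.168, 0.002]
wrist_force: [4.0, -3.6, 1.8]
finger_gap: 0.0378
```

```bash
python3 s.py
```

```text
t7.72 yaw 6.14 tilt 0.06 pos [486.12  190.641  78.114] F [ 4.009 -3.622  1.765] M [-0.634 -0.617  0.137] gap 37.8 j6 0.22 eff 0.039
```

Emit:
{"op": "carry_out", "data": {
  "rot": [
    [0, 0, 2],
    [0, 0, 2],
    [0, 0, 0]
  ],
  "dp": [
    [0, 0, 0],
    [0, 0, 0],
    [0, 0, 0]
  ],
  "jaw": [1, 1, 1]
}}

```text
time_s: 8.1
eef_pos: [0.4862, 0.1907, 0.0781]
tool_rot: [-3.129, -0.276, -0.002]
wrist_force: [4.0, -3.6, 1.3]
finger_gap: 0.038
```

```bash
python3 s.py
```

```text
t8.10 yaw 10.09 tilt 0.07 pos [486.211 190.656  78.117] F [ 4.015 -3.614  1.271] M [-0.635 -0.446 -0.123] gap 38.0 j6 0.15 eff -0.217
```

Emit:
{"op": "carry_out", "data": {
  "rot": [
    [0, 0, 2],
    [0, 0, 2],
    [0, 0, 0]
  ],
  "dp": [
    [0, 0, 0],
    [0, 0, 0],
    [0, 0, 0]
  ],
  "jaw": [1, 1, 1]
}}

```text
time_s: 8.48
eef_pos: [0.4863, 0.1907, 0.0781]
tool_rot: [-3.118, -0.385, -0.002]
wrist_force: [5.6, -4.3, -0.1]
finger_gap: 0.038
```

```bash
python3 s.py
```

```text
t8.47 yaw 14.07 tilt 0.08 pos [486.324 190.701  78.129] F [ 5.593 -4.25  -0.065] M [-0.724 -0.631 -0.223] gap 38.0 j6 0.08 eff -0.328
```

The j6 effort shows notches near yaw -11.5 and +8.5, so the pitch is about 20°. At +14 the torque rises instead of fading, which looks like the stop. One small step should confirm it.

Emit:
{"op": "carry_out", "data": {
  "rot": [
    [0, 0, 1.2],
    [0, 0, 1.3],
    [0, 0, 0]
  ],
  "dp": [
    [0.5, -0.3, 0],
    [0, 0, 0],
    [0, 0, 0]
  ],
  "jaw": [1, 1, 1]
}}

```text
time_s: 8.85
eef_pos: [0.4864, 0.1907, 0.0781]
tool_rot: [-3.108, -0.453, -0.001]
wrist_force: [2.7, -1.6, 3.2]
finger_gap: 0.038
```

```bash
python3 s.py
```

```text
t8.85 yaw 16.58 tilt 0.05 pos [486.364 190.68   78.1  ] F [ 2.709 -1.606  3.224] M [-0.259 -0.489 -0.243] gap 38.0 j6 0.04 eff -0.386
```

The effort keeps rising (-0.33, then -0.39) where an ordinary click would fade, so this is the end stop, about 8° past notch 0. Now I'll count clockwise, sampling the torque every 4°.

Emit:
{"op": "carry_out", "data": {
  "rot": [
    [0, 0, -4],
    [0, 0, -4.5],
    [0, 0, 0]
  ],
  "dp": [
    [0, 0, 0],
    [0, 0, 0],
    [0, 0, 0]
  ],
  "jaw": [1, 1, 1]
}}

```text
time_s: 9.22
eef_pos: [0.4862, 0.1906, 0.0781]
tool_rot: [-3.133, -0.223, -0.0]
wrist_force: [2.8, -0.8, 2.4]
finger_gap: 0.0374
```

```bash
python3 s.py
```

```text
t9.22 yaw 8.14 tilt 0.03 pos [486.179 190.633  78.062] F [ 2.795 -0.844  2.4  ] M [-0.17  -0.388 -0.059] gap 37.4 j6 0.18 eff 0.203
```

Emit:
{"op": "carry_out", "data": {
  "rot": [
    [0, 0, -2],
    [0, 0, -2],
    [0, 0, 0]
  ],
  "dp": [
    [0, 0, 0],
    [0, 0, 0],
    [0, 0, 0]
  ],
  "jaw": [1, 1, 1]
}}

```text
time_s: 9.6
eef_pos: [0.4861, 0.1906, 0.0781]
tool_rot: [-3.139, -0.111, -0.0]
wrist_force: [3.2, 0.3, 4.3]
finger_gap: 0.0382
```

```bash
python3 s.py
```

```text
t9.60 yaw 4.06 tilt 0.03 pos [486.134 190.624  78.11 ] F [3.163 0.299 4.34 ] M [ 0.027 -0.319  0.084] gap 38.2 j6 0.25 eff 0.210
```

Emit:
{"op": "carry_out", "data": {
  "rot": [
    [0, 0, -2],
    [0, 0, -2],
    [0, 0, 0]
  ],
  "dp": [
    [0, 0, 0],
    [0, 0, 0],
    [0, 0, 0]
  ],
  "jaw": [1, 1, 1]
}}

```text
time_s: 9.98
eef_pos: [0.486, 0.1906, 0.0781]
tool_rot: [-3.141, -0.001, 0.0]
wrist_force: [2.7, 1.7, 3.4]
finger_gap: 0.038
```

```bash
python3 s.py
```

```text
t9.97 yaw 0.03 tilt 0.03 pos [486.032 190.579  78.091] F [2.708 1.685 3.411] M [ 0.24  -0.16   0.018] gap 38.0 j6 0.32 eff 0.152
```

Emit:
{"op": "carry_out", "data": {
  "rot": [
    [0, 0, -2],
    [0, 0, -2],
    [0, 0, 0]
  ],
  "dp": [
    [0, 0, 0],
    [0, 0, 0],
    [0, 0, 0]
  ],
  "jaw": [1, 1, 1]
}}

```text
time_s: 10.35
eef_pos: [0.486, 0.1906, 0.0781]
tool_rot: [-3.139, 0.11, 0.001]
wrist_force: [0.8, 1.5, 4.4]
finger_gap: 0.038
```

```bash
python3 s.py
```

```text
t10.35 yaw -4.02 tilt 0.03 pos [485.955 190.559  78.102] F [0.775 1.529 4.42 ] M [ 0.247 -0.016 -0.072] gap 38.0 j6 0.40 eff 0.043
```

Emit:
{"op": "carry_out", "data": {
  "rot": [
    [0, 0, -2],
    [0, 0, -2],
    [0, 0, 0]
  ],
  "dp": [
    [0, 0, 0],
    [0, 0, 0],
    [0, 0, 0]
  ],
  "jaw": [1, 1, 1]
}}

```text
time_s: 10.72
eef_pos: [0.4858, 0.1906, 0.0781]
tool_rot: [-3.133, 0.22, 0.001]
wrist_force: [0.2, 2.4, 7.0]
finger_gap: 0.0383
```

```bash
python3 s.py
```

```text
t10.72 yaw -8.03 tilt 0.04 pos [485.813 190.555  78.063] F [0.158 2.431 6.993] M [ 0.35  -0.129 -0.096] gap 38.3 j6 0.47 eff -0.023
```

Emit:
{"op": "carry_out", "data": {
  "rot": [
    [0, 0, -2],
    [0, 0, -2],
    [0, 0, 0]
  ],
  "dp": [
    [0, 0, 0],
    [0, 0, 0],
    [0, 0, 0]
  ],
  "jaw": [1, 1, 1]
}}

```text
time_s: 11.1
eef_pos: [0.4857, 0.1906, 0.078]
tool_rot: [-3.124, 0.329, 0.001]
wrist_force: [0.0, 1.0, 5.7]
finger_gap: 0.0382
```

```bash
python3 s.py
```

```text
t11.10 yaw -12.01 tilt 0.05 pos [485.742 190.622  78.034] F [0.027 0.979 5.748] M [ 0.31   0.015 -0.043] gap 38.2 j6 0.53 eff 0.062
```

Emit:
{"op": "carry_out", "data": {
  "rot": [
    [0, 0, -2],
    [0, 0, -2],
    [0, 0, 0]
  ],
  "dp": [
    [0, 0, 0],
    [0, 0, 0],
    [0, 0, 0]
  ],
  "jaw": [1, 1, 1]
}}

```text
time_s: 11.48
eef_pos: [0.4857, 0.1906, 0.0781]
tool_rot: [-3.111, 0.437, 0.001]
wrist_force: [-1.2, 2.4, 7.6]
finger_gap: 0.0382
```

```bash
python3 s.py
```

```text
t11.47 yaw -16.00 tilt 0.05 pos [485.688 190.615  78.079] F [-1.205  2.365  7.58 ] M [0.295 0.073 0.056] gap 38.2 j6 0.60 eff 0.185
```

Emit:
{"op": "carry_out", "data": {
  "rot": [
    [0, 0, -2],
    [0, 0, -2],
    [0, 0, 0]
  ],
  "dp": [
    [0, 0, 0],
    [0, 0, 0],
    [0, 0, 0]
  ],
  "jaw": [1, 1, 1]
}}

```text
time_s: 11.85
eef_pos: [0.4856, 0.1906, 0.0781]
tool_rot: [-3.094, 0.546, 0.002]
wrist_force: [0.1, 1.7, 8.4]
finger_gap: 0.0376
```

```bash
python3 s.py
```

```text
t11.85 yaw -20.01 tilt 0.07 pos [485.588 190.644  78.064] F [0.142 1.676 8.411] M [0.323 0.063 0.054] gap 37.6 j6 0.67 eff 0.118
```

Emit:
{"op": "carry_out", "data": {
  "rot": [
    [0, 0, -2],
    [0, 0, -2],
    [0, 0, 0]
  ],
  "dp": [
    [0, 0, 0.6],
    [0, 0, 0],
    [0, 0, 0]
  ],
  "jaw": [1, 1, 1]
}}

```text
time_s: 12.22
eef_pos: [0.4855, 0.1905, 0.0781]
tool_rot: [3.073, -0.653, -0.002]
wrist_force: [-0.1, 4.3, 2.9]
finger_gap: 0.0379
```

```bash
python3 s.py
```

```text
t12.22 yaw -23.98 tilt 0.08 pos [485.458 190.521  78.107] F [-0.103  4.309  2.88 ] M [ 0.642  0.045 -0.069] gap 37.9 j6 0.74 eff 0.084
```

Emit:
{"op": "carry_out", "data": {
  "rot": [
    [0, 0, -2],
    [0, 0, -2],
    [0, 0, 0]
  ],
  "dp": [
    [0, 0, 0],
    [0, 0, 0],
    [0, 0, 0]
  ],
  "jaw": [1, 1, 1]
}}

```text
time_s: 12.6
eef_pos: [0.4854, 0.1902, 0.0781]
tool_rot: [3.048, -0.759, -0.002]
wrist_force: [-0.4, 3.8, -1.3]
finger_gap: 0.0377
```

```bash
python3 s.py
```

```text
t12.60 yaw -27.97 tilt 0.08 pos [485.419 190.216  78.138] F [-0.441  3.83  -1.265] M [ 0.669  0.129 -0.057] gap 37.7 j6 0.81 eff 0.019
```

Emit:
{"op": "carry_out", "data": {
  "rot": [
    [0, 0, -2],
    [0, 0, -2],
    [0, 0, 0]
  ],
  "dp": [
    [0, 0, 0],
    [0, 0, 0],
    [0, 0, 0]
  ],
  "jaw": [1, 1, 1]
}}

```text
time_s: 12.98
eef_pos: [0.4853, 0.1902, 0.0782]
tool_rot: [3.019, -0.864, -0.002]
wrist_force: [-4.0, 4.2, -0.1]
finger_gap: 0.0378
```

```bash
python3 s.py
```

```text
t12.97 yaw -31.95 tilt 0.09 pos [485.334 190.168  78.153] F [-3.956  4.189 -0.054] M [ 0.636  0.522 -0.042] gap 37.8 j6 0.88 eff 0.071
```

Emit:
{"op": "carry_out", "data": {
  "rot": [
    [0, 0, -2],
    [0, 0, -2],
    [0, 0, 0]
  ],
  "dp": [
    [0, 0, 0],
    [0, 0, 0],
    [0, 0, 0]
  ],
  "jaw": [1, 1, 1]
}}

```text
time_s: 13.35
eef_pos: [0.4853, 0.1902, 0.0781]
tool_rot: [2.987, -0.969, -0.002]
wrist_force: [-4.2, 3.9, -0.5]
finger_gap: 0.038
```

```bash
python3 s.py
```

```text
t13.35 yaw -35.96 tilt 0.10 pos [485.291 190.155  78.116] F [-4.2    3.941 -0.46 ] M [0.701 0.711 0.094] gap 38.0 j6 0.95 eff 0.171
```

Emit:
{"op": "carry_out", "data": {
  "rot": [
    [0, 0, -2],
    [0, 0, -2],
    [0, 0, 0]
  ],
  "dp": [
    [0, 0, 0],
    [0, 0, 0],
    [0, 0, 0]
  ],
  "jaw": [1, 1, 1]
}}

```text
time_s: 13.72
eef_pos: [0.4852, 0.1901, 0.0781]
tool_rot: [2.951, -1.073, -0.002]
wrist_force: [-4.4, 4.6, 0.8]
finger_gap: 0.038
```

```bash
python3 s.py
```

```text
t13.72 yaw -39.96 tilt 0.11 pos [485.199 190.115  78.135] F [-4.351  4.558  0.803] M [0.635 0.678 0.03 ] gap 38.0 j6 1.02 eff 0.136
```

Emit:
{"op": "carry_out", "data": {
  "rot": [
    [0, 0, -2],
    [0, 0, -2],
    [0, 0, 0]
  ],
  "dp": [
    [0, 0, 0],
    [0, 0, 0],
    [0, 0, 0]
  ],
  "jaw": [1, 1, 1]
}}

```text
time_s: 14.1
eef_pos: [0.4851, 0.1901, 0.0782]
tool_rot: [2.912, -1.176, -0.003]
wrist_force: [-3.6, 3.7, -1.8]
finger_gap: 0.0378
```

```bash
python3 s.py
```

```text
t14.10 yaw -43.98 tilt 0.12 pos [485.128 190.091  78.153] F [-3.581  3.678 -1.837] M [ 0.685  0.628 -0.021] gap 37.8 j6 1.09 eff 0.068
```

Emit:
{"op": "carry_out", "data": {
  "rot": [
    [0, 0, -2],
    [0, 0, -2],
    [0, 0, 0]
  ],
  "dp": [
    [0, 0, 0],
    [0, 0, 0],
    [0, 0, 0]
  ],
  "jaw": [1, 1, 1]
}}

```text
time_s: 14.48
eef_pos: [0.485, 0.1901, 0.0782]
tool_rot: [2.869, -1.277, -0.003]
wrist_force: [-4.6, 4.4, 0.6]
finger_gap: 0.0379
```

```bash
python3 s.py
```

```text
t14.47 yaw -47.98 tilt 0.13 pos [485.048 190.087  78.151] F [-4.63   4.381  0.604] M [ 0.596  0.733 -0.104] gap 37.9 j6 1.16 eff -0.040
```

Emit:
{"op": "carry_out", "data": {
  "rot": [
    [0, 0, -2],
    [0, 0, -2],
    [0, 0, 0]
  ],
  "dp": [
    [0, 0, 0],
    [0, 0, 0],
    [0, 0, 0]
  ],
  "jaw": [1, 1, 1]
}}

```text
time_s: 14.85
eef_pos: [0.485, 0.1901, 0.0781]
tool_rot: [2.823, -1.376, -0.003]
wrist_force: [-5.1, 3.6, -1.1]
finger_gap: 0.0376
```

```bash
python3 s.py
```

```text
t14.85 yaw -51.97 tilt 0.14 pos [484.987 190.146  78.128] F [-5.054  3.641 -1.082] M [ 0.599  0.676 -0.023] gap 37.6 j6 1.23 eff 0.045
```

Emit:
{"op": "carry_out", "data": {
  "rot": [
    [0, 0, -2],
    [0, 0, -2],
    [0, 0, 0]
  ],
  "dp": [
    [0, 0, 0],
    [0, 0, 0],
    [0, 0, 0]
  ],
  "jaw": [1, 1, 1]
}}

```text
time_s: 15.22
eef_pos: [0.485, 0.1902, 0.0782]
tool_rot: [2.773, -1.473, -0.003]
wrist_force: [-3.5, 4.5, -1.1]
finger_gap: 0.0381
```

```bash
python3 s.py
```

```text
t15.22 yaw -55.95 tilt 0.14 pos [484.96  190.174  78.154] F [-3.455  4.531 -1.104] M [0.746 0.706 0.078] gap 38.1 j6 1.30 eff 0.189
```

Emit:
{"op": "carry_out", "data": {
  "rot": [
    [0, 0, -2],
    [0, 0, -2],
    [0, 0, 0]
  ],
  "dp": [
    [0, 0, 0],
    [0, 0, 0],
    [0, 0, 0]
  ],
  "jaw": [1, 1, 1]
}}

```text
time_s: 15.6
eef_pos: [0.4849, 0.1901, 0.0781]
tool_rot: [2.72, -1.569, -0.003]
wrist_force: [-3.9, 4.5, 0.8]
finger_gap: 0.038
```

```bash
python3 s.py
```

```text
t15.60 yaw -59.96 tilt 0.14 pos [484.913 190.133  78.117] F [-3.861  4.52   0.76 ] M [0.763 0.77  0.149] gap 38.0 j6 1.37 eff 0.193
```

Emit:
{"op": "carry_out", "data": {
  "rot": [
    [0, 0, -2],
    [0, 0, -2],
    [0, 0, 0]
  ],
  "dp": [
    [-0.4, 0.3, 0],
    [0, 0, 0],
    [0, 0, 0]
  ],
  "jaw": [1, 1, 1]
}}

```text
time_s: 15.98
eef_pos: [0.4848, 0.1902, 0.0782]
tool_rot: [2.663, -1.664, -0.002]
wrist_force: [-5.3, 2.0, 0.9]
finger_gap: 0.0381
```

```bash
python3 s.py
```

```text
t15.97 yaw -63.98 tilt 0.12 pos [484.831 190.22   78.156] F [-5.328  2.039  0.942] M [ 0.384  0.818 -0.137] gap 38.1 j6 1.44 eff 0.008
```

Emit:
{"op": "carry_out", "data": {
  "rot": [
    [0, 0, -2],
    [0, 0, -2],
    [0, 0, 0]
  ],
  "dp": [
    [0, 0, 0],
    [0, 0, 0],
    [0, 0, 0]
  ],
  "jaw": [1, 1, 1]
}}

```text
time_s: 16.35
eef_pos: [0.4848, 0.1903, 0.0781]
tool_rot: [2.603, -1.756, -0.002]
wrist_force: [-5.9, 1.9, 1.5]
finger_gap: 0.0379
```

```bash
python3 s.py
```

```text
t16.35 yaw -67.99 tilt 0.11 pos [484.823 190.321  78.148] F [-5.882  1.937  1.482] M [ 0.361  0.877 -0.17 ] gap 37.9 j6 1.51 eff -0.016
```

Emit:
{"op": "carry_out", "data": {
  "rot": [
    [0, 0, -2],
    [0, 0, -2],
    [0, 0, 0]
  ],
  "dp": [
    [0, 0, 0],
    [0, 0, 0],
    [0, 0, 0]
  ],
  "jaw": [1, 1, 1]
}}

```text
time_s: 16.73
eef_pos: [0.4848, 0.1904, 0.0782]
tool_rot: [2.541, -1.845, -0.002]
wrist_force: [-4.7, 3.1, 0.1]
finger_gap: 0.0381
```

```bash
python3 s.py
```

```text
t16.73 yaw -71.97 tilt 0.11 pos [484.781 190.428  78.156] F [-4.688  3.117  0.088] M [0.62  0.855 0.032] gap 38.1 j6 1.58 eff 0.107
```

Emit:
{"op": "carry_out", "data": {
  "rot": [
    [0, 0, 0],
    [0, 0, 0],
    [0, 0, 0],
    [0, 0, 0],
    [0, 0, 0]
  ],
  "dp": [
    [0, 0, 0],
    [0, 0, 0],
    [0, 0, 0],
    [0, 0, 0],
    [0, 0, 0]
  ],
  "jaw": [0, -0.2, -0.4, -0.6, -0.6],
  "newtons": 20
}}

```text
time_s: 17.35
eef_pos: [0.4858, 0.1906, 0.0787]
tool_rot: [-2.543, 1.845, -0.0]
wrist_force: [-0.1, -0.2, 0.3]
finger_gap: 0.0685
```

Emit:
{"op": "carry_out", "data": {
  "rot": [
    [0, 0, 0],
    [0, 0, 0],
    [0, 0, 0],
    [0, 0, 0],
    [0, 0, 0],
    [0, 0, 0]
  ],
  "dp": [
    [0, 0, 5],
    [0, 0, 15],
    [0, 0, 25],
    [0, 0, 30],
    [0, 0, 25],
    [0, 0, 0]
  ],
  "jaw": [-0.6, -0.6, -0.6, -0.6, -0.6, -0.6]
}}

```text
time_s: 18.1
eef_pos: [0.488, 0.1915, 0.1823]
tool_rot: [-2.538, 1.841, -0.006]
wrist_force: [-0.2, 0.6, -1.6]
finger_gap: 0.0684
```

```bash
python3 s.py
python3 - <<'E'
from h import *
c=cam("scene");cv2.imwrite("pics/scene1.png",cv2.resize(c["frame"][180:330,330:530],None,fx=3,fy=3)[...,::-1])
E
```

```text
t18.10 yaw -71.92 tilt 0.40 pos [487.968 191.455 182.266] F [-0.173  0.558 -1.583] M [ 0.052  0.027 -0.043] gap 68.4 j6 1.58 eff 0.000
```

View pics/scene1.png

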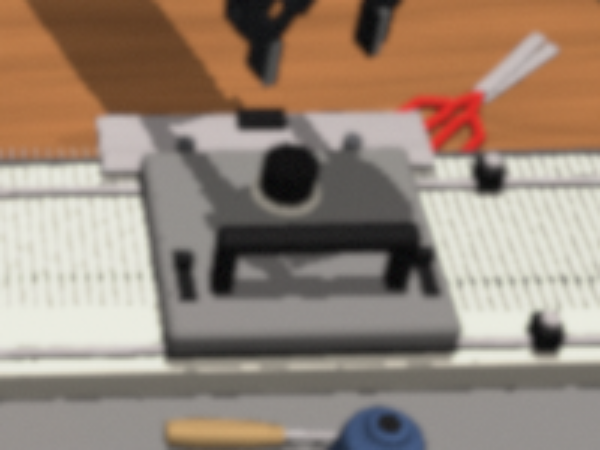

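The dial is free, and the handle bar is clear at crop (315,238). Next I'll move over the handle with the jaws across x.

Emit:
{"op": "carry_out", "data": {
  "rot": [
    [0, 0, 7],
    [0, 0, 7],
    [0, 0, 7],
    [0, 0, 7],
    [0, 0, 7],
    [0, 0, 7],
    [0, 0, 7],
    [0, 0, 7],
    [0, 0, 7],
    [0, 0, 6.8]
  ],
  "dp": [
    [8.3, -0.26, 0],
    [8.3, -0.26, 0],
    [8.3, -0.26, 0],
    [8.3, -0.26, 0],
    [8.3, -0.26, 0],
    [8.3, -0.26, 0],
    [8.3, -0.26, 0],
    [8.3, -0.26, 0],
    [8.3, -0.26, 0],
    [8.3, -0.26, 0]
  ],
  "jaw": [-0.4, -0.3, -0.2, -0.2, -0.2, -0.2, -0.2, -0.2, -0.2, -0.2]
}}

```text
time_s: 19.4
eef_pos: [0.5678, 0.1877, 0.1766]
tool_rot: [3.14, -0.052, -0.005]
wrist_force: [-0.0, 0.7, -1.6]
finger_gap: 0.0509
```

Emit:
{"op": "carry_out", "data": {
  "rot": [
    [0, 0, 0],
    [0, 0, 0],
    [0, 0, 0],
    [0, 0, 0],
    [0, 0, 0]
  ],
  "dp": [
    [0, 0, 0],
    [0, 0, -25],
    [0, 0, -15],
    [0, 0, 0],
    [0, 0, 0]
  ],
  "jaw": [-0.2, -0.2, -0.2, -0.2, -0.2]
}}

```text
time_s: 20.02
eef_pos: [0.5688, 0.1881, 0.1389]
tool_rot: [-3.141, 0.059, -0.0]
wrist_force: [-1.0, 0.4, 1.5]
finger_gap: 0.0512
```

```bash
python3 s.py
python3 - <<'E'
from h import *
c=cam("scene");cv2.imwrite("pics/scene2.png",cv2.resize(c["frame"][160:310,330:530],None,fx=3,fy=3)[...,::-1])
E
```

```text
t20.02 yaw -2.15 tilt 0.02 pos [568.824 188.134 138.906] F [-1.035  0.417  1.489] M [-0.023 -0.04  -0.039] gap 51.2 j6 0.32 eff 0.007
```

View pics/scene2.png

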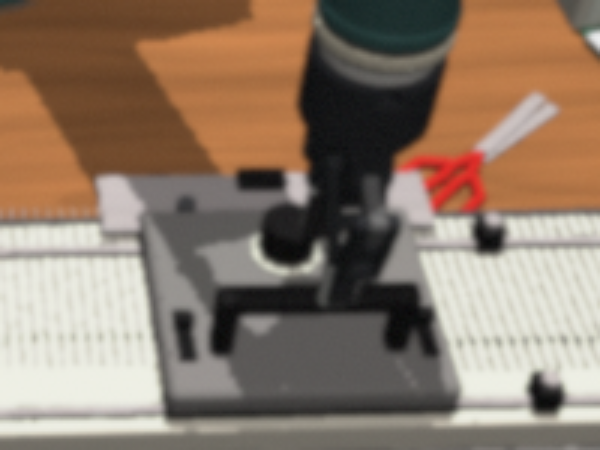

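The gripper straddles the bar, slightly right of its middle. I'll lower and grip.

Emit:
{"op": "carry_out", "data": {
  "rot": [
    [0, 0, 0],
    [0, 0, 0],
    [0, 0, 0],
    [0, 0, 0],
    [0, 0, 0]
  ],
  "dp": [
    [0, 0, -12],
    [0, 0, -12],
    [0, 0, -12],
    [0, 0, -6],
    [0, 0, 0]
  ],
  "jaw": [-0.2, -0.2, -0.2, -0.2, -0.2]
}}

```text
time_s: 20.7
eef_pos: [0.5681, 0.1879, 0.0955]
tool_rot: [3.141, -0.058, -0.003]
wrist_force: [-0.7, 0.4, -0.4]
finger_gap: 0.0516
```

Emit:
{"op": "carry_out", "data": {
  "rot": [
    [0, 0, 0],
    [0, 0, 0],
    [0, 0, 0],
    [0, 0, 0],
    [0, 0, 0]
  ],
  "dp": [
    [0, 0, 0],
    [0, 0, 0],
    [0, 0, 0],
    [0, 0, 0],
    [0, 0, 0]
  ],
  "jaw": [0.1, 0.4, 0.7, 0.7, 0.7],
  "newtons": 25
}}

```text
time_s: 21.32
eef_pos: [0.5711, 0.1882, 0.0976]
tool_rot: [-3.14, 0.059, -0.008]
wrist_force: [4.7, -0.5, -1.9]
finger_gap: 0.0176
```

```bash
python3 s.py
```

```text
t21.32 yaw -2.15 tilt 0.29 pos [571.071 188.16   97.579] F [ 4.675 -0.533 -1.942] M [-0.041 -0.579 -0.132] gap 17.6 j6 0.32 eff -0.116
```

Emit:
{"op": "carry_out", "data": {
  "rot": [
    [0, 0, 0],
    [0, 0, 0],
    [0, 0, 0],
    [0, 0, 0],
    [0, 0, 0],
    [0, 0, 0],
    [0, 0, 0],
    [0, 0, 0],
    [0, 0, 0],
    [0, 0, 0]
  ],
  "dp": [
    [2, 0, 0],
    [0, -4, 0],
    [-0.4, -10, 0],
    [-0.7, -18, 0],
    [-0.8, -20, 0],
    [-0.8, -20, 0],
    [-0.8, -20, 0],
    [-0.6, -15, 0],
    [-0.3, -8, 0],
    [0, 0, 0]
  ],
  "jaw": [0.7, 0.7, 0.7, 0.7, 0.7, 0.7, 0.7, 0.7, 0.7, 0.7]
}}

```text
time_s: 22.58
eef_pos: [0.5661, 0.0722, 0.0975]
tool_rot: [3.141, -0.059, 0.0]
wrist_force: [-2.8, -0.4, 6.5]
finger_gap: 0.0178
```

```bash
python3 s.py
python3 - <<'E'
from h import *
c=cam("top");cv2.imwrite("pics/top2.png",cv2.resize(c["frame"][180:330,60:500],None,fx=1.8,fy=1.8)[...,::-1])
E
```

```text
t22.57 yaw -2.16 tilt 0.03 pos [566.142  72.231  97.51 ] F [-2.825 -0.394  6.46 ] M [-0.086  0.461 -0.131] gap 17.8 j6 0.12 eff -0.153
```

View pics/top2.png

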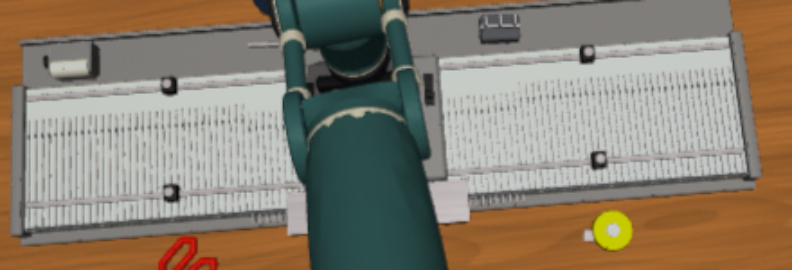

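The carriage follows the gripper: its right edge is at crop x≈440, with the clips at about 580–592, so roughly 185 mm remain.

Emit:
{"op": "carry_out", "data": {
  "rot": [
    [0, 0, 0],
    [0, 0, 0],
    [0, 0, 0],
    [0, 0, 0],
    [0, 0, 0],
    [0, 0, 0],
    [0, 0, 0],
    [0, 0, 0],
    [0, 0, 0],
    [0, 0, 0]
  ],
  "dp": [
    [-0.6, -6, 0],
    [-0.4, -10, 0],
    [-0.7, -18, 0],
    [-0.8, -20, 0],
    [-0.8, -20, 0],
    [-0.8, -20, 0],
    [-0.8, -20, 0],
    [-0.8, -20, 0],
    [-0.6, -15, 0],
    [-0.3, -7, 0]
  ],
  "jaw": [0.7, 0.7, 0.7, 0.7, 0.7, 0.7, 0.7, 0.7, 0.7, 0.7]
}}

```text
time_s: 23.88
eef_pos: [0.5597, -0.0831, 0.0975]
tool_rot: [-3.14, 0.06, -0.0]
wrist_force: [-1.7, 4.9, 6.6]
finger_gap: 0.0174
```

Emit:
{"op": "carry_out", "data": {
  "rot": [
    [0, 0, 0],
    [0, 0, 0],
    [0, 0, 0],
    [0, 0, 0]
  ],
  "dp": [
    [-0.2, -4, 0],
    [-0.1, -3, 0],
    [-0.1, -3, 0],
    [0, 0, 0]
  ],
  "jaw": [0.7, 0.7, 0.7, 0.7]
}}

```text
time_s: 24.38
eef_pos: [0.5593, -0.0928, 0.0975]
tool_rot: [-3.141, 0.059, -0.0]
wrist_force: [-1.6, 2.1, 7.1]
finger_gap: 0.0174
```

```bash
python3 s.py
python3 - <<'E'
from h import *
c=cam("scene");cv2.imwrite("pics/scene3.png",cv2.resize(c["frame"][150:330,140:400],None,fx=3,fy=3)[...,::-1])
E
```

```text
t24.38 yaw -2.14 tilt 0.03 pos [559.276 -92.811  97.534] F [-1.632  2.14   7.141] M [ 0.377  0.303 -0.144] gap 17.4 j6 -0.17 eff -0.139
```

View pics/scene3.png

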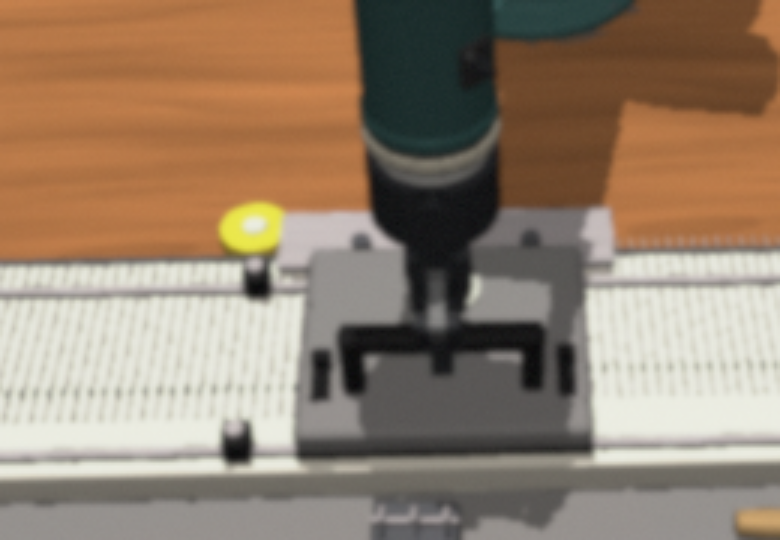

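The gripper holds the bar mid-span, and about 30 mm remain to the clips (crop x≈250 against the carriage edge at 300).

Emit:
{"op": "carry_out", "data": {
  "rot": [
    [0, 0, 0],
    [0, 0, 0],
    [0, 0, 0],
    [0, 0, 0]
  ],
  "dp": [
    [-0.5, -8, 0],
    [-0.3, -8, 0],
    [-0.2, -4, 0],
    [0, 0, 0]
  ],
  "jaw": [0.7, 0.7, 0.7, 0.7]
}}

```text
time_s: 24.92
eef_pos: [0.5584, -0.1131, 0.0975]
tool_rot: [-3.141, 0.059, -0.001]
wrist_force: [-0.7, 2.1, 6.6]
finger_gap: 0.0171
```

Emit:
{"op": "carry_out", "data": {
  "rot": [
    [0, 0, 0],
    [0, 0, 0],
    [0, 0, 0]
  ],
  "dp": [
    [-0.1, -2, 0],
    [-0.1, -2, 0],
    [0, 0, 0]
  ],
  "jaw": [0.7, 0.7, 0.7]
}}

```text
time_s: 25.3
eef_pos: [0.5583, -0.1167, 0.0975]
tool_rot: [-3.14, 0.059, -0.001]
wrist_force: [-1.5, 2.9, 6.7]
finger_gap: 0.0177
```

Emit:
{"op": "carry_out", "data": {
  "rot": [
    [0, 0, 0],
    [0, 0, 0],
    [0, 0, 0]
  ],
  "dp": [
    [-0.1, -2, 0],
    [0, -1, 0],
    [0, 0, 0]
  ],
  "jaw": [0.7, 0.7, 0.7]
}}

```text
time_s: 25.68
eef_pos: [0.5581, -0.1196, 0.0975]
tool_rot: [-3.14, 0.059, -0.001]
wrist_force: [-1.2, 3.9, 5.7]
finger_gap: 0.0176
```

Emit:
{"op": "carry_out", "data": {
  "rot": [
    [0, 0, 0],
    [0, 0, 0],
    [0, 0, 0]
  ],
  "dp": [
    [-0.1, -2, 0],
    [0, -1, 0],
    [0, 0, 0]
  ],
  "jaw": [0.7, 0.7, 0.7]
}}

```text
time_s: 26.05
eef_pos: [0.558, -0.1211, 0.0975]
tool_rot: [-3.138, 0.059, -0.001]
wrist_force: [-1.2, 7.8, 7.0]
finger_gap: 0.0175
```

Emit:
{"op": "carry_out", "data": {
  "rot": [
    [0, 0, 0],
    [0, 0, 0],
    [0, 0, 0]
  ],
  "dp": [
    [-0.1, -1.5, 0],
    [0, -1, 0],
    [0, 0, 0]
  ],
  "jaw": [0.7, 0.7, 0.7]
}}

```text
time_s: 26.42
eef_pos: [0.558, -0.1212, 0.0975]
tool_rot: [-3.134, 0.06, -0.001]
wrist_force: [-0.2, 16.9, 8.6]
finger_gap: 0.0177
```

```bash
python3 s.py
python3 - <<'E'
from h import *
c=cam("scene");cv2.imwrite("pics/scene4.png",cv2.resize(c["frame"][190:330,180:380],None,fx=3,fy=3)[...,::-1])
E
```

```text
t26.43 yaw -2.19 tilt 0.41 pos [ 558.038 -121.161   97.504] F [-0.243 16.916  8.566] M [ 2.377  0.105 -0.116] gap 17.7 j6 -0.23 eff -0.103
```

View pics/scene4.png

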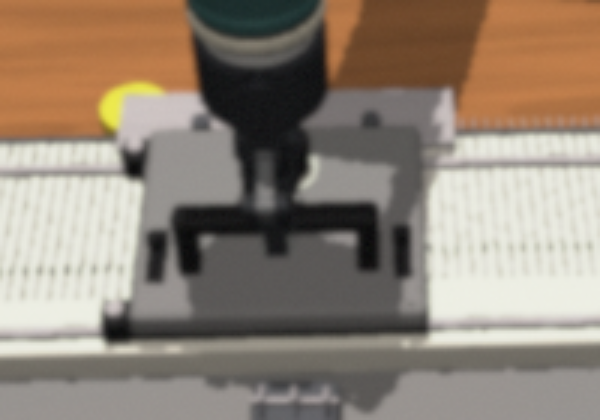

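The carriage stalls at y=-0.121 with 17 N, and it touches both clips at crop (118,320) and (133,160). It's home, so I'll ease off, release and withdraw.

Emit:
{"op": "carry_out", "data": {
  "rot": [
    [0, 0, 0],
    [0, 0, 0],
    [0, 0, 0],
    [0, 0, 0],
    [0, 0, 0],
    [0, 0, 0]
  ],
  "dp": [
    [0, 1.5, 0],
    [0, 0, 0],
    [0, 0, 0],
    [0, 0, 0],
    [0, 0, 0],
    [0, 0, 0]
  ],
  "jaw": [0.7, 0.7, 0.4, 0.1, -0.2, -0.2]
}}

```text
time_s: 27.22
eef_pos: [0.5576, -0.1243, 0.0963]
tool_rot: [3.141, -0.059, -0.001]
wrist_force: [0.6, 0.5, -1.1]
finger_gap: 0.0512
```

Emit:
{"op": "carry_out", "data": {
  "rot": [
    [0, 0, 0],
    [0, 0, 0],
    [0, 0, 0],
    [0, 0, 0],
    [0, 0, 0],
    [0, 0, 0],
    [0, 0, 0]
  ],
  "dp": [
    [0, 0, 5],
    [0, 0, 12],
    [0, 0, 20],
    [0, 0, 25],
    [0, 0, 30],
    [0, 0, 30],
    [0, 0, 0]
  ],
  "jaw": [-0.2, -0.2, -0.2, -0.2, -0.2, -0.2, -0.2]
}}

```text
time_s: 28.1
eef_pos: [0.5605, -0.1246, 0.2238]
tool_rot: [3.139, -0.058, 0.013]
wrist_force: [0.2, -0.3, -0.4]
finger_gap: 0.0514
```

```bash
python3 s.py
python3 - <<'E'
from h import *
c=cam("scene");a=cv2.resize(c["frame"][190:330,180:380],None,fx=3,fy=3)
cv2.imwrite("pics/scene5.png",a[...,::-1])
E
```

```text
t28.10 yaw -2.12 tilt 0.50 pos [ 560.455 -124.621  223.803] F [ 0.167 -0.266 -0.377] M [ 0.003 -0.066 -0.027] gap 51.4 j6 -0.23 eff 0.000
```

View pics/scene5.png

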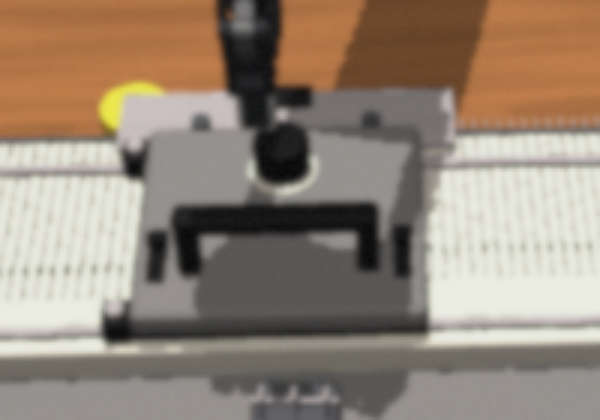

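The carriage is still against the clips, the gripper is clear, and the tape case and claw weight haven't moved. I'll hand the job in.

```bash
python3 -c "
from station import bot
print(bot.job_done())"
```

```text
the job is handed in; nothing more can be done
None
```

The job is handed in: by my torque count the dial is on four, and the carriage is home against its right-hand stop. It took about 28 s of the 72 s allowed.

- **End stop:** I wound the dial anticlockwise through two notches about 20° apart. The wrist-joint torque then kept rising, from 0.33 to 0.39 N m, where an ordinary click peaks at about 0.22 and fades. I stopped there, about 8° past position 0 and inside the 13° limit.
- **Counting up:** Turning clockwise, the torque pattern showed notches at gripper angles of about -12°, -32°, -52° and -72°. I released at -72°, on the fourth.
- **Free pass:** I gripped the handle and slid the carriage right until it stalled with about 17 N against it, then let go and withdrew.

**Last checks:** The final picture shows the carriage against both clips and the gripper clear. The tape case and claw weight look unmoved. I did not re-check the scissors, the cones, the jar or the latch tool in that picture.

**Uncertain:** "On four" rests only on the torque count; I did not test the dial again after the slide, and nothing touched it then. The wrist moment reading was too noisy to rely on, so the count comes from the joint effort. Small side forces of up to about 6 N while I turned the dial may have moved the carriage by up to a millimetre before the pass.

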